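# Stow the bit case flat in the bench drawer

## Robot

A 6-joint arm with a two-finger parallel gripper is mounted at the origin on the work surface. World frame = base frame: x ahead of the robot, y to its left, z up, the work surface at z = 0. Lengths are in m, angles in rad, forces in N, time in s.
With the tool pointing down it reaches from about 0.375 to 0.975 m from the base axis. Payload 3.8 kg.
Tool frame: the origin (TCP) lies midway between the tips of the shut fingers; the grasp point (between the pads) lies 19 mm behind it; x points along the fingers, y is the direction in which the jaws open and shut, and the axes are right-handed (so a half turn about x gives the same grasp; the last joint's range is limited). The gripper opens to 85 mm and grips with 20 to 120 N. Pads are 22 mm wide; open, the fingers measure 114 mm over their backs; the gripper's body (76 mm by 85 mm) begins 54 mm behind the grasp point. The pads swing forward as they close: fully open they stand 13 mm farther back than shut.
Start: joints at [1.137, 0.264, 1.604, -0, 1.274, -0.037], TCP at [0.261, 0.623, 0.231] pointing down, gripper open.
Joint ranges: [-2.63, 2.63], [-0.94, 2.18], [0.31, 2.57], [-1.31, 4.45], [0, 2.66], [-2.55, 2.55]. Speed limits (rad/s): [2.57, 2.57, 3.14, 3.14, 3.14, 3.14].

## Interface

Orientations are given as a rotation vector (axis times angle).
In Python, from workcell import read_state, read_camera, get_calibration, finish_job gives the robot as it stands. The module is installed in compiled form; this text tells all that it offers.
- The arm moves only by the shell command python3 -m creep 'ROWS' [FORCE]. ROWS is JSON, a list of rows, each a list of 3 entries, a list of its own where there are three numbers: the closure in counts, from 0 (fully open) to 255 (shut), then the shift along the world's x, y, z in mm, then the turn about the world's z in rad. In form: [[hand, [tx, ty, tz], spin], ...]. A call has exactly 8 rows; each row shifts and turns the commanded pose from where the row before left it; what a row does not reach is not made up. A row lasts 1/12 s, in which the tool goes at most 41.7 mm and 7.16 degrees, less where a joint would pass 70% of its speed; a pose out of reach is approached as far as the arm can. A call is refused whole if a number of a shift passes 41.7 or a number of a turn 0.125, either way. A call with a gripper value outside its range is refused whole. The fingers move at their own pace and stop on an object; FORCE is the grip in N (left out, the last holds). Time passes only in rows, so rows that do not move let the fingers close, or fill a call up. It gives the time, the measured TCP pose, the force and the opening at its end, in the units of the state.
- read_state(): the state, without advancing time (a new reading comes with each control period).
- read_camera(name): name is "scene" or "side" or "wrist"; returns (picture, depth): 384x512x3 uint8, blue, green, red; 384x512 float32, m along the optical axis (not along the pixel's ray), 0 where there is no reading.
- get_calibration(name): a dict with "K" (3x3 intrinsics, pixels), "eye" and "orientation" of the camera in the world. Camera axes: x right, y down, z forward; pixel columns grow to the right and rows downward; lengths in m; the calibration is good to about 2 mm. A picture is of the moment at which its call begins: read the wrist's pose just before it. get_calibration takes no time and is no camera call; for the wrist camera it gives the pose at the moment of the call.
- finish_job(): hands the job in, once; it reports no verdict.
The state is a dict: "time": time; "q": joint angles; "joint_vel": joint speeds; "joint_torque": joint torques, N m; "tool_pos": TCP position; "tcp_rot": TCP orientation; "wrist_force": force on the tool from outside, world axes, zero at the start; "torque": the same for the moment, N m; "width": opening from 0.0 (shut) to 1.0 (fully open).
Only numpy, scipy, OpenCV 4.12 (cv2) and the standard library are available. Lean on these libraries where they do the work, as an engineer would, in place of code of your own. Each camera call takes 0.05 s, during which the arm holds its last target.

## Task

The green bit case is standing on its edge on the bench. Lay it flat, cream lid up, in the empty bay of the open drawer, let go of it, and then push the drawer fully shut without slamming or ramming it. Leave the brown case and everything else on the bench where it is.

Things in the scene. Friction and masses are not known exactly. Their poses are not given: they have to be found in the camera images.
- green_case: plastic bit case, 120 mm long x 34 thick x 95 tall as it stands on its long edge, about 0.28 kg; dark green body (22 mm of the thickness) with a flat cream lid (the other 12 mm, thin grey frame on it). Origin: centre of the edge it stands on. x along the 120 mm, z along the 95 mm (up at the start), y through the thickness, pointing out of the lid. It may start on either side.
- green_case_mid (a point): centre of the green case's solid, 47.5 mm along z from its origin; same axes as the case.
- brown_case: plastic bit case, 120 mm long x 34 thick x 95 tall as it stands on its long edge, about 0.28 kg; red-brown body (22 mm of the thickness) with a flat cream lid (the other 12 mm, thin grey frame on it). Origin: centre of the edge it stands on. x along the 120 mm, z along the 95 mm (up at the start), y through the thickness, pointing out of the lid. Leave it.
- unit: low sage-green drawer unit fixed on the bench, 300 mm deep (x) x 320 wide (y) x 115 high; its drawer slides out along its own -x, towards the robot. Origin: on the bench, below the middle of the front face of the shut drawer. Walls and top 12 mm thick; the carcass's front edge is 15 mm behind the origin (+x), the underside of its top 103 mm over the bench: a case left standing in the drawer would strike it.
- drawer (a joint): how far the drawer is open, m: 0 fully shut, 0.21 fully out. It starts 0.16 to 0.19 open, slides along the unit's x axis with about 2.5 N of friction and no catch or spring, and ends on a hard stop.
- bay (a point): point on the bare floor of the drawer's empty bay: at its front end (inner face of the front), midway across, 20 mm over the bench; rides with the drawer, has the unit's axes. The bay runs 255 mm to +x and is 138 mm wide (y), between the drawer's -y side wall and a 6 mm divider on +y, both 38 mm above its floor. Beyond the divider four hand tools lie fixed, lower than it. Open by q mm, the bay is uncovered from x = 0 to q - 6.
- handle (a point): middle of the drawer's steel bar handle: a level bar 120 mm long along y, about 10 mm thick, 35 mm in front of the drawer's front panel, 69 mm over the bench. Rides with the drawer, has the unit's axes. Pushing it along the unit's +x shuts the drawer. The front panel is 316 mm wide, 15 mm thick, its top edge 101 mm over the bench.
- glue: white glue bottle, 64 mm diameter, 170 mm high; origin at its foot. Leave it.
- tin: round tin, 86 mm diameter, 100 mm high; origin at its foot. Leave it.
- offcut: wood offcut 110 x 60 x 30 mm; origin under its centre. Leave it.
- pencil_pot: steel pot with pencils, 72 mm diameter, 95 mm high without the pencils; origin at its foot. Leave it.
Not all that is in view belongs to the job. Leave any orange look-alike of the green_case alone.

How it is judged:
By the outcome, as a careful person would: the job done as asked, in the order asked, and still so for the second after the job is handed in, with the robot touching nothing.
It also fails if it takes over 54 s, if anything falls off the work surface, if the arm or the gripper's body presses on something with over 40 N, if the wrist force passes 120 N, or if a joint passes its speed limit or range.

## Working session

There is one attempt and no reset: what is moved stays moved. The work goes in short steps, Python scripts to look and compute and a shell command to move; the robot and the scene stay as the last step left them, time stands still between calls to the robot, and variables do not carry over. Pictures are saved under pics/ and viewed, and the job is handed in when it is done.

```bash
mkdir -p pics; ls; cat > h.py <<'E'
import numpy as np,cv2
from workcell import *
def snap(n,f):
    c=get_calibration(n); im,d=read_camera(n); cv2.imwrite(f'pics/{f}.png',im); np.savez(f'pics/{f}.npz',im=im,d=d,K=c['K'],eye=c['eye'],o=np.array(c['orientation']));return c,im,d
E
python3 - <<'E'
from h import *
s=read_state();print(s)
for n in('scene','side'):
    c,im,d=snap(n,n+'0');print(n,c,d.min(),d.max())
E
```

```text
pics
{'time': 0.0, 'q': array([ 1.13710503e+00,  2.64783819e-01,  1.60536525e+00,  1.85076873e-05,
        1.27369930e+00, -3.69020019e-02]), 'joint_vel': array([ 0.00076717, -0.00038221,  0.00066368,  0.00049165,  0.00086374,
       -0.00107099]), 'joint_torque': array([ 9.90231820e-04, -5.15100574e+01, -3.67314577e+01, -1.14864447e-04,
        1.27785842e-02,  1.94059493e-05]), 'tool_pos': array([0.26055162, 0.62189829, 0.22994609]), 'tcp_rot': array([ 0.30956584,  1.54883506, -0.3130238 ]), 'wrist_force': array([-0.21052361,  0.9561147 ,  0.16669446]), 'torque': array([-0.01685796,  0.02603812,  0.02296512]), 'width': 0.9991687639567771}
scene {'K': array([[476.74180556,   0.        , 259.0762417 ],
       [  0.        , 476.74180556, 202.15872393],
       [  0.        ,   0.        ,   1.        ]]), 'eye': array([ 1.1959755 , -0.87287828,  1.20542023]), 'orientation': array([-2.28602054, -0.72684199,  0.31965791])} 0.0 3.9998157
side {'K': array([[495.2414169 ,   0.        , 254.4451176 ],
       [  0.        , 495.2414169 , 190.74408297],
       [  0.        ,   0.        ,   1.        ]]), 'eye': array([-0.15774911, -0.88811443,  0.72641692]), 'orientation': array([-1.99714887,  0.67251645, -0.41459668])} 0.0 3.165893
```

View pics/scene0.png

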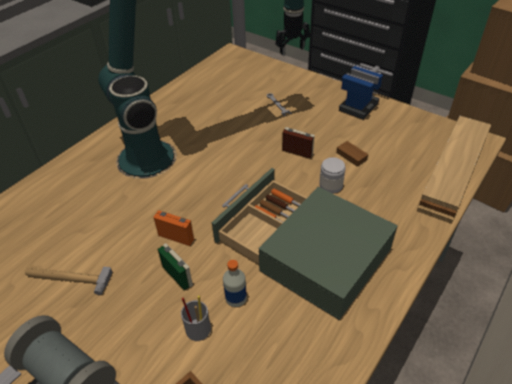

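View pics/side0.png

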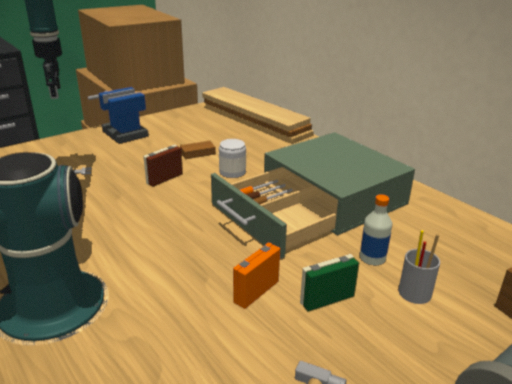

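```bash
cat >> h.py <<'E'
from scipy.spatial.transform import Rotation as R
def pts(f):
    z=np.load(f'pics/{f}.npz');im,d,K=z['im'],z['d'],z['K'];v,u=np.mgrid[:384,:512]
    c=np.stack([(u-K[0,2])/K[0,0]*d,(v-K[1,2])/K[1,1]*d,d],-1)
    P=c@R.from_rotvec(z['o']).as_matrix().T+z['eye'];P[d==0]=np.nan
    return im,P
E
python3 - <<'E'
from h import *
for f,b in (('scene0',(150,235,200,295)),('side0',(290,240,370,315))):
    im,P=pts(f);u0,v0,u1,v1=b
    hsv=cv2.cvtColor(im,cv2.COLOR_BGR2HSV)
    m=np.zeros(im.shape[:2],bool);m[v0:v1,u0:u1]=1
    H,S,V=[hsv[...,i].astype(int) for i in range(3)]
    g=m&(H>50)&(H<90)&(S>120)
    c=m&(S<90)&(V>100)&(P[...,2]>.01)
    for n,k in(('green',g),('pale',c)):
        Q=P[k];Q=Q[np.isfinite(Q[:,0])];print(f,n,len(Q),np.percentile(Q,[1,10,50,90,99],axis=0).round(3).tolist())
        r=cv2.minAreaRect((Q[:,:2]*1000).astype(np.float32));print(r)
    cv2.imwrite(f'pics/crop_{f}.png',cv2.resize(im[v0:v1,u0:u1],None,fx=8,fy=8,interpolation=cv2.INTER_CUBIC))
    print(f,'px', [(u,v,P[v,u].round(3).tolist()) for u,v in ((175,267),(330,283))])
    # bench check
    print(np.nanmedian(P[300:330,100:150,2]))
E
```

```text
scene0 green 456 [[0.425, -0.373, 0.02], [0.441, -0.371, 0.034], [0.491, -0.361, 0.081], [0.533, -0.348, 0.097], [0.536, -0.339, 0.099]]
((478.21990966796875, -352.8983459472656), (19.59227752685547, 120.9876937866211), 77.22234344482422)
scene0 pale 120 [[0.425, -0.35, 0.076], [0.433, -0.345, 0.092], [0.481, -0.336, 0.096], [0.53, -0.323, 0.099], [0.539, -0.319, 0.101]]
((480.5244445800781, -334.74169921875), (14.910405158996582, 120.48295593261719), 76.25437927246094)
scene0 px [(175, 267, [0.504, -0.364, 0.093]), (330, 283, [0.902, -0.171, 0.114])]
0.0007456326975052718
side0 green 1862 [[0.415, -0.371, 0.009], [0.419, -0.367, 0.019], [0.464, -0.356, 0.06], [0.514, -0.344, 0.095], [0.526, -0.332, 0.098]]
((471.7803649902344, -351.7573547363281), (20.684749603271484, 118.23316192626953), 77.70574188232422)
side0 pale 358 [[0.419, -0.351, 0.011], [0.421, -0.344, 0.018], [0.467, -0.328, 0.095], [0.64, -0.31, 0.098], [0.649, -0.281, 0.099]]
((537.351318359375, -323.4619140625), (236.6818084716797, 53.502532958984375), 9.11959457397461)
side0 px [(175, 267, [0.27, -0.049, 0.002]), (330, 283, [0.463, -0.357, 0.064])]
0.0012123541938858229
```

```bash
python3 - <<'E'
import cv2
a=cv2.imread('pics/crop_scene0.png');b=cv2.imread('pics/crop_side0.png')
import numpy as np
h=max(a.shape[0],b.shape[0]);o=np.zeros((h,a.shape[1]+b.shape[1],3),np.uint8);o[:a.shape[0],:a.shape[1]]=a;o[:b.shape[0],a.shape[1]:]=b
cv2.imwrite('pics/crops.png',cv2.resize(o,None,fx=.75,fy=.75))
E
```

```text
(no output)
```

View pics/crops.png

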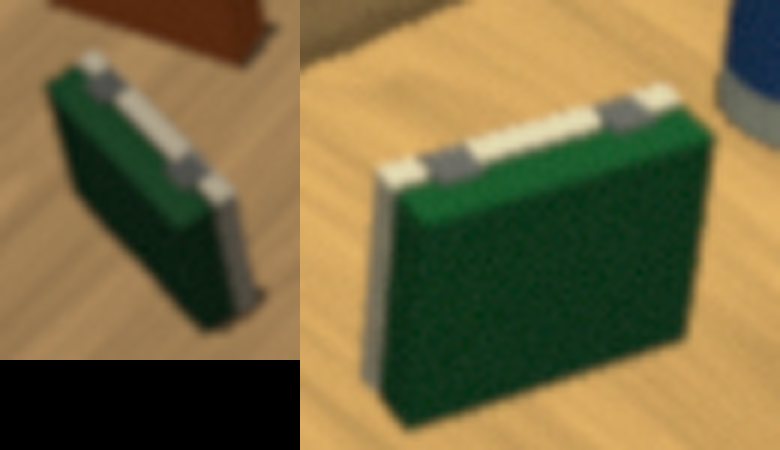

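```bash
python3 - <<'E'
from h import *
im,P=pts('scene0')
Z=P[...,2]; X=P[...,0];Y=P[...,1]
box=(X>.3)&(X<1.3)&(Y>-.4)&(Y<.4)
hsv=cv2.cvtColor(im,cv2.COLOR_BGR2HSV);H,S,V=[hsv[...,i].astype(int) for i in range(3)]
print('px',hsv[240,330],P[240,330],hsv[205,245],P[205,245])
sage=(H>40)&(H<95)&(S>40)&(S<140)
lab,n=None,0
m=(box&sage&(abs(Z-.115)<.006)).astype(np.uint8)
n,l,st,_=cv2.connectedComponentsWithStats(m);k=1+st[1:,4].argmax();Q=P[l==k]
print(len(Q),np.median(Q[:,2]));r=cv2.minAreaRect((Q[:,:2]*1000).astype(np.float32));print('top',r,cv2.boxPoints(r).round(0).tolist())
m=box&(abs(Z-.101)<.006)&(X<.75)&(X>.4)&(Y>-.3)&(Y<.1)&sage
Q=P[m];print(len(Q),np.median(Q[:,2]));r=cv2.minAreaRect((Q[:,:2]*1000).astype(np.float32));print('front top',r,cv2.boxPoints(r).round(0).tolist())
cv2.imwrite('pics/crop2.png',cv2.resize(im[160:320,150:410],None,fx=3,fy=3,interpolation=cv2.INTER_CUBIC))
# rough by rays: green case top corners etc. bench bias
for nme,(a,b) in dict(s=(100,320)).items(): pass
E
```

```text
px [49 44 92] [ 0.82509694 -0.03670038  0.11060048] [ 18 106 101] [ 0.50409806 -0.03043477  0.06316652]
7705 0.11566425815605541
top ((818.8878173828125, -32.44041442871094), (320.67791748046875, 286.3296813964844), 88.3872299194336) [[671.0, -189.0], [957.0, -197.0], [967.0, 124.0], [680.0, 132.0]]
326 0.10087246472818834
front top ((554.9520263671875, -104.62161254882812), (189.36004638671875, 378.09722900390625), 40.29130554199219) [[360.0, -22.0], [605.0, -310.0], [749.0, -188.0], [505.0, 101.0]]
```

View pics/crop2.png

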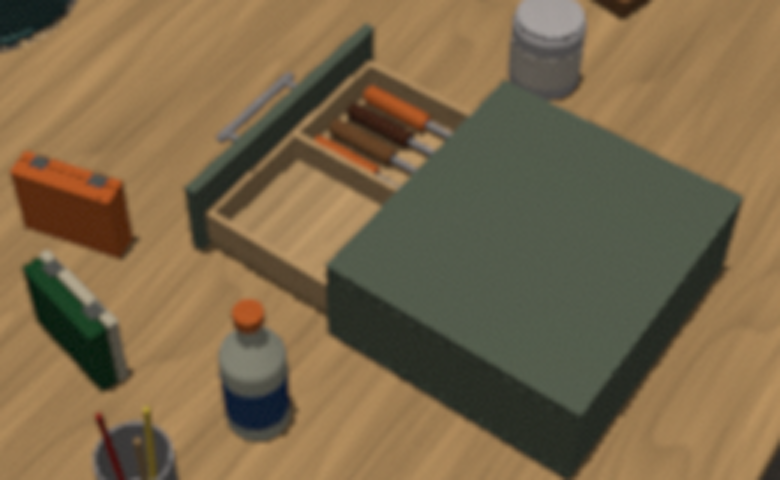

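```bash
cat >> h.py <<'E'
UO=np.array([.6605,-.0281]);UA=-.028
UX=np.array([np.cos(UA),np.sin(UA)]);UY=np.array([-UX[1],UX[0]])
def unit(P): d=P[...,:2]-UO;return np.stack([d@UX,d@UY,P[...,2]],-1)
def world(x,y): return UO+x*UX+y*UY
E
python3 - <<'E'
from h import *
for f in('scene0','side0'):
    im,P=pts(f);U=unit(P);x,y,z=np.moveaxis(U,-1,0)
    print(f)
    m=(x>-.26)&(x<-.1)&(abs(y)<.2)
    k=m&(z>.092)&(z<.108);Q=U[k];print('panel top',len(Q),np.percentile(Q,[2,25,50,75,98],axis=0).round(4).tolist())
    k=m&(abs(z-.06)<.006)&(x<-.17)&(abs(y)<.12);Q=U[k];print('z~.06',len(Q),np.percentile(Q,[2,25,50,75,98],axis=0).round(4).tolist())
    # handle candidates: x< panel
    k=(x>-.26)&(x<-.205)&(abs(y)<.1)&(z>.05)&(z<.085);Q=U[k];print('handle',len(Q),np.percentile(Q,[2,25,50,75,98],axis=0).round(4).tolist() if len(Q) else '')
    k=(x>-.15)&(x<-.01)&(abs(y)<.2)&(z>.054)&(z<.062);Q=U[k];
    h=np.histogram(Q[:,1],np.arange(-.17,.17,.005));print([(round(b,3),c) for c,b in zip(*h) if c>5])
    k=(x>-.15)&(x<-.01)&(abs(y)<.2)&(z>.015)&(z<.026);Q=U[k];print('floor',len(Q),np.percentile(Q,[1,50,99],axis=0).round(4).tolist())
im,P=pts('scene0');
for f in('scene0','side0'):
    im,P=pts(f);print(f)
    a=np.radians(-13);cx=np.array([np.cos(a),np.sin(a)]);cy=np.array([-cx[1],cx[0]])
    hsv=cv2.cvtColor(im,cv2.COLOR_BGR2HSV)
    d=P[...,:2]-np.array([.476,-.345]);X=d@cx;Y=d@cy
    k=(abs(X)<.08)&(abs(Y)<.04)&(P[...,2]>.088)
    Xk,Yk=X[k],Y[k];r=cv2.minAreaRect((P[k][:,:2]*1000).astype(np.float32));print('top',r,cv2.boxPoints(r).round(0).tolist(),np.median(P[k][:,2]))
    print(np.percentile(Xk,[1,50,99]),np.percentile(Yk,[1,50,99]))
E
```

```text
scene0
panel top 467 [[-0.2499, -0.1942, 0.0925], [-0.166, -0.1067, 0.0974], [-0.1612, -0.0251, 0.1002], [-0.1568, 0.0623, 0.1028], [-0.1538, 0.1499, 0.1058]]Traceback (most recent call last):
  File "<stdin>", line 7, in <module>
    return _quantile_unchecked(
        a, q, axis, out, overwrite_input, method, keepdims, weights)
    return _ureduce(a,
                    func=_quantile_ureduce_func,
    ...<5 lines>...
                    overwrite_input=overwrite_input,
                    method=method)
    r = func(a, **kwargs)
    result = _quantile(arr,
                       quantiles=q,
    ...<2 lines>...
                       out=out,
                       weights=wgt)
    slices_having_nans = np.isnan(arr[-1, ...])
                                  ~~~^^^^^^^^^
IndexError: index -1 is out of bounds for axis 0 with size 0
```

```bash
python3 - <<'E'
from h import *
def pr(n,Q,p=(2,25,50,75,98)): print(n,len(Q),np.percentile(Q,p,axis=0).round(4).tolist() if len(Q) else '')
for f in('scene0','side0'):
    im,P=pts(f);U=unit(P);x,y,z=np.moveaxis(U,-1,0)
    print(f)
    m=(x>-.2)&(x<-.13)&(abs(y)<.17)
    pr('panel top',U[m&(z>.096)&(z<.106)])
    pr('handle',U[(x>-.26)&(x<-.18)&(abs(y)<.09)&(z>.05)&(z<.085)])
    for lo,hi,xa,xb in((.054,.062,-.13,-.02),):
        Q=U[(x>xa)&(x<xb)&(abs(y)<.2)&(z>lo)&(z<hi)]
        h=np.histogram(Q[:,1],np.arange(-.17,.17,.004));print([(round(b,3),int(c)) for c,b in zip(*h) if c>5])
    pr('floor',U[(x>-.15)&(x<-.01)&(abs(y)<.2)&(z>.016)&(z<.025)],(1,50,99))
    a=np.radians(-13);cx=np.array([np.cos(a),np.sin(a)]);cy=np.array([-cx[1],cx[0]])
    d=P[...,:2]-np.array([.476,-.345]);X=d@cx;Y=d@cy
    k=(abs(X)<.08)&(abs(Y)<.04)&(P[...,2]>.088)
    r=cv2.minAreaRect((P[k][:,:2]*1000).astype(np.float32));print('case top',r,cv2.boxPoints(r).round(0).tolist(),np.median(P[k][:,2]))
    print(np.percentile(X[k],[1,50,99]),np.percentile(Y[k],[1,50,99]))
E
```

```text
scene0
panel top 369 [[-0.1715, -0.1507, 0.0965], [-0.1656, -0.0896, 0.099], [-0.1617, -0.0126, 0.1011], [-0.1574, 0.0703, 0.1032], [-0.1541, 0.152, 0.1057]]
handle 116 [[-0.2113, -0.0577, 0.0674], [-0.205, -0.0353, 0.0709], [-0.2033, 0.0007, 0.0731], [-0.2008, 0.0326, 0.0758], [-0.1934, 0.0624, 0.0794]]
[(np.float64(-0.146), 11), (np.float64(-0.142), 36), (np.float64(-0.138), 21), (np.float64(-0.002), 13), (np.float64(0.002), 31), (np.float64(0.006), 20), (np.float64(0.138), 19), (np.float64(0.142), 21), (np.float64(0.146), 12)]
floor 1189 [[-0.1491, -0.1424, 0.0164], [-0.0841, -0.0452, 0.0207], [-0.0299, 0.131, 0.0248]]
case top ((477.669189453125, -344.1944274902344), (35.963829040527344, 122.02037811279297), 77.4686050415039) [[414.0, -349.0], [533.0, -375.0], [541.0, -340.0], [422.0, -313.0]] 0.09564058199126746
[-0.0558534   0.00466832  0.06130188] [-0.01631463 -0.00031764  0.01777174]
side0
panel top 514 [[-0.1731, -0.1524, 0.0965], [-0.1706, -0.0914, 0.1005], [-0.1675, -0.0178, 0.102], [-0.1626, 0.0649, 0.103], [-0.157, 0.1507, 0.105]]
handle 205 [[-0.2133, -0.0594, 0.0677], [-0.2106, -0.0431, 0.0718], [-0.2081, -0.0032, 0.0739], [-0.2038, 0.0408, 0.0754], [-0.1829, 0.0625, 0.0774]]
[(np.float64(-0.146), 8), (np.float64(-0.142), 69), (np.float64(-0.138), 38), (np.float64(-0.002), 10), (np.float64(0.002), 42), (np.float64(0.006), 25), (np.float64(0.01), 7), (np.float64(0.138), 13), (np.float64(0.142), 34), (np.float64(0.146), 21)]
floor 719 [[-0.1373, -0.1423, 0.0167], [-0.0445, -0.0531, 0.0215], [-0.011, 0.1326, 0.0248]]
case top ((475.7960205078125, -343.10205078125), (38.168365478515625, 121.72842407226562), 76.06104278564453) [[412.0, -347.0], [530.0, -376.0], [539.0, -339.0], [421.0, -310.0]] 0.09571071505481121
[-0.05982011 -0.00456216  0.0578228 ] [-0.01598492 -0.00200909  0.01916752]
```

```bash
python3 - <<'E'
from h import *
s=read_state();M=R.from_rotvec(s['tcp_rot']).as_matrix();print(M.round(3));a=np.degrees(np.arctan2(M[1,1],M[0,1]));print('jaw',a)
im,P=pts('scene0');hsv=cv2.cvtColor(im,cv2.COLOR_BGR2HSV)
X,Y,Z=np.moveaxis(P,-1,0)
k=(X>.3)&(X<.6)&(Y>-.32)&(Y<-.1)&(Z>.07)&(hsv[...,0]<14)&(hsv[...,1]>150)
r=cv2.minAreaRect((P[k][:,:2]*1000).astype(np.float32));print('orange',cv2.boxPoints(r).round().tolist())
k=(X>.5)&(X<.75)&(Y>-.5)&(Y<-.2)&(Z>.03);print('glue/pot',np.percentile(P[k],[1,50,99],axis=0).round(3))
for d in((477,-344),):print()
E
```

```text
[[-0.001  0.386  0.922]
 [-0.002  0.922 -0.386]
 [-1.    -0.002 -0.   ]]
jaw 67.267927877419
orange [[306.0, -230.0], [317.0, -269.0], [435.0, -238.0], [425.0, -199.0]]
glue/pot [[ 0.503 -0.479  0.031]
 [ 0.667 -0.361  0.086]
 [ 0.705 -0.285  0.172]]
```

```bash
python3 -m creep '[[0,[24,-32,0],0.02],[0,[24,-32,0],0.02],[0,[24,-32,0],0.02],[0,[24,-32,0],0.02],[0,[24,-32,0],0.02],[0,[24,-32,0],0.02],[0,[24,-32,0],0.02],[0,[24,-32,0],0.02]]' 60
```

```text
time: 0.77
tool_pos: [0.4534, 0.3647, 0.2308]
tcp_rot: [0.185, 1.563, -0.185]
wrist_force: [0.8, 0.0, 1.0]
width: 1.002
```

```bash
python3 -m creep '[[0,[1,-41,0],0],[0,[1,-41,0],0],[0,[1,-41,0],0],[0,[1,-41,0],0],[0,[1,-41,0],0],[0,[1,-41,0],0],[0,[1,-41,0],0],[0,[1,-41,0],0]]'; python3 -m creep '[[0,[2,-41,0],0],[0,[2,-41,0],0],[0,[2,-41,0],0],[0,[2,-41,0],0],[0,[2,-41,0],0],[0,[2,-41,0],0],[0,[2,-41,0],0],[0,[2,-41,0],0]]'
```

```text
time: 1.43
tool_pos: [0.4601, 0.0367, 0.231]
tcp_rot: [0.186, 1.563, -0.186]
wrist_force: [1.1, -0.7, 0.4]
width: 1.003
time: 2.1
tool_pos: [0.4762, -0.2914, 0.2309]
tcp_rot: [0.187, 1.563, -0.186]
wrist_force: [0.7, 0.3, 0.4]
width: 1.001
```

```bash
python3 - <<'E'
from h import *
s=read_state();M=R.from_rotvec(s['tcp_rot']).as_matrix();print('jaw',np.degrees(np.arctan2(M[1,1],M[0,1])))
c,im,d=snap('wrist','w1');im,P=pts('w1')
Z=P[...,2]
k=(Z>.085)&(Z<.105)&(abs(P[...,0]-.476)<.09)&(abs(P[...,1]+.344)<.05)
n,l,st,_=cv2.connectedComponentsWithStats(k.astype(np.uint8));j=1+st[1:,4].argmax();Q=P[l==j]
r=cv2.minAreaRect((Q[:,:2]*1000).astype(np.float32));print(r,np.median(Q[:,2]),st[j])
E
```

```text
jaw 76.40861875732838
((476.340576171875, -342.9482421875), (34.844398498535156, 118.98401641845703), 77.55486297607422) 0.09495201271857504 [ 177  120   47  130 5006]
```

View pics/w1.png

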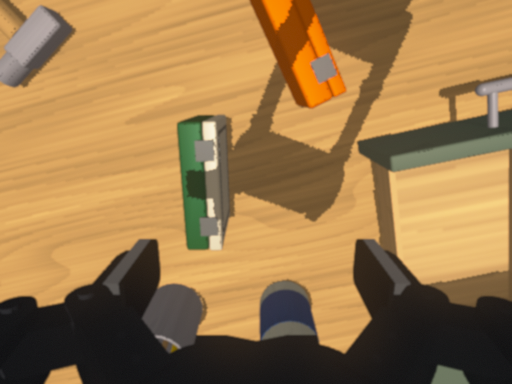

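```bash
python3 -m creep '[[0,[0,-26,0],0.02],[0,[0,-25.5,0],0],[0,[0,0,-30],0],[0,[0,0,-30],0],[0,[0,0,-30],0],[0,[0,0,-30],0],[0,[0,0,-30],0],[0,[0,0,-20],0]]'; python3 -m creep '[[0,[0,0,-11],0],[0,[0,0,0],0],[255,[0,0,0],0],[255,[0,0,0],0],[255,[0,0,0],0],[255,[0,0,0],0],[255,[0,0,0],0],[255,[0,0,0],0]]' 60
```

```text
time: 2.82
tool_pos: [0.4749, -0.3392, 0.0576]
tcp_rot: [0.172, 1.568, -0.168]
wrist_force: [-0.4, 0.5, -0.1]
width: 1.0
time: 3.48
tool_pos: [0.478, -0.3419, 0.0522]
tcp_rot: [0.169, 1.561, -0.171]
wrist_force: [0.3, 0.0, 5.9]
width: 0.395
```

```bash
python3 -m creep '[[255,[0,0,20],0],[255,[0,0,40],0],[255,[0,0,41],0],[255,[0,0,41],0],[255,[0,0,10],0],[255,[0,0,0],0],[255,[0,0,0],0],[255,[0,0,0],0]]'; python3 - <<'E'
from h import *
s=read_state();M=R.from_rotvec(s['tcp_rot']).as_matrix();print('jaw',np.degrees(np.arctan2(M[1,1],M[0,1])))
c,im,d=snap('side','s2');snap('scene','c2');snap('wrist','w2')
cv2.imwrite('pics/s2c.png',cv2.resize(im[150:340,220:420],None,fx=3,fy=3))
E
```

```text
time: 4.15
tool_pos: [0.4752, -0.3396, 0.1991]
tcp_rot: [0.173, 1.569, -0.168]
wrist_force: [-0.4, 0.9, -3.6]
width: 0.39
jaw 77.57828788675882
```

View pics/s2c.png

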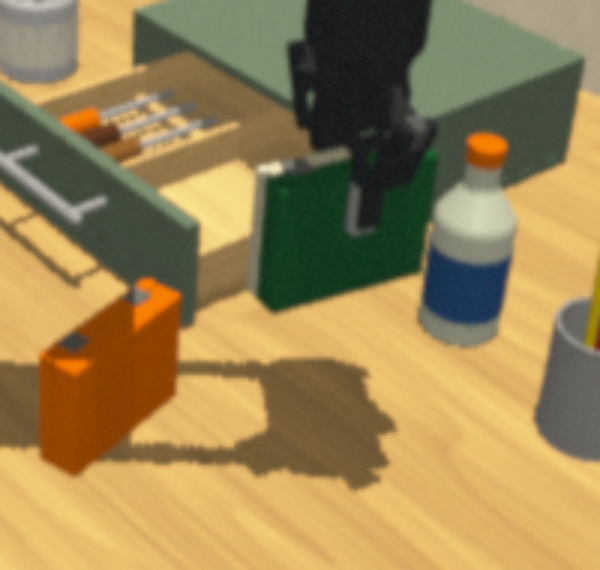

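View pics/w2.png

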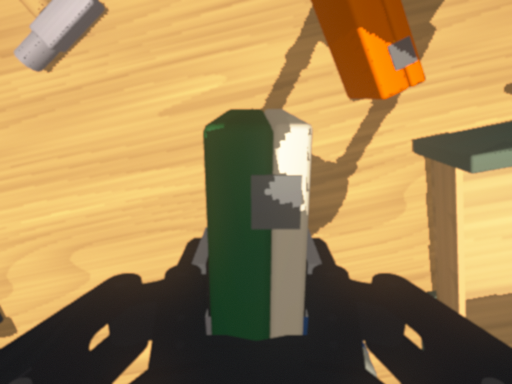

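```bash
python3 -m creep '[[255,[14,36,0],0.024],[255,[14,36,0],0.024],[255,[14,36,0],0.024],[255,[14,36,0],0.024],[255,[14,36,0],0.024],[255,[14,36,0],0.024],[255,[14,36,0],0.023],[255,[14,36,0],0.023]]'; python3 - <<'E'
from h import *
s=read_state();M=R.from_rotvec(s['tcp_rot']).as_matrix();print('jaw',np.degrees(np.arctan2(M[1,1],M[0,1])))
snap('wrist','w3');im,P=pts('w3');U=unit(P);x,y,z=np.moveaxis(U,-1,0)
def pr(n,Q,p=(2,25,50,75,98)): print(n,len(Q),np.percentile(Q,p,axis=0).round(4).tolist() if len(Q) else '')
pr('panel',U[(x>-.2)&(x<-.13)&(z>.097)&(z<.105)])
for a,b in((-.15,-.1),(-.1,-.05),(-.05,0)):
    Q=U[(x>a)&(x<b)&(z>.053)&(z<.062)&(y>-.16)&(y<.03)];h=np.histogram(Q[:,1],np.arange(-.15,.03,.002));print([(round(float(b),3),int(c)) for c,b in zip(*h) if c>5])
    pr('floor',U[(x>a)&(x<b)&(z>.016)&(z<.025)&(y<.002)&(y>-.15)],(0.5,50,99.5))
pr('case top',U[(z>.22)&(z<.26)&(abs(x+.08)<.1)&(abs(y+.02)<.04)])
E
```

```text
time: 4.97
tool_pos: [0.5883, -0.051, 0.2004]
tcp_rot: [0.02, 1.574, -0.02]
wrist_force: [0.3, -1.0, -2.8]
width: 0.389
jaw 88.52900339657938
panel 10061 [[-0.1707, -0.147, 0.0989], [-0.1672, -0.0768, 0.1004], [-0.1635, -0.0008, 0.1009], [-0.1597, 0.0759, 0.1014], [-0.1563, 0.1463, 0.1025]]
[(-0.142, 86), (-0.14, 137), (-0.138, 135), (-0.136, 196), (0.002, 57), (0.004, 75), (0.006, 76), (0.008, 35)]
floor 5521 [[-0.1495, -0.1353, 0.0182], [-0.1326, -0.0867, 0.0201], [-0.1001, 0.0009, 0.0236]]
[(-0.142, 76), (-0.14, 122), (-0.138, 117), (-0.136, 161)]
floor 2843 [[-0.0993, -0.1355, 0.0182], [-0.0758, -0.1075, 0.02], [-0.0503, -0.0781, 0.0242]]
[(-0.142, 72), (-0.14, 108), (-0.138, 108), (-0.136, 132)]
floor 2545 [[-0.0498, -0.1356, 0.0181], [-0.0259, -0.1076, 0.02], [-0.0002, -0.078, 0.024]]
case top 29486 [[-0.1316, -0.0558, 0.2284], [-0.112, -0.0341, 0.2428], [-0.0859, -0.023, 0.2435], [-0.0771, -0.0119, 0.2445], [-0.0579, 0.0167, 0.2582]]
```

View pics/w3.png

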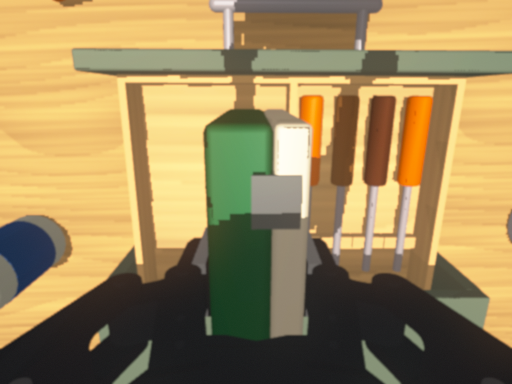

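```bash
python3 - <<'E'
from h import *
im,P=pts('w3');U=unit(P);x,y,z=np.moveaxis(U,-1,0)
k=(z>.239)&(z<.248)&(abs(x+.09)<.1)&(abs(y+.02)<.05)
hsv=cv2.cvtColor(im,cv2.COLOR_BGR2HSV)
k&=np.mgrid[:384,:512][0]<335
n,l,st,_=cv2.connectedComponentsWithStats(k.astype(np.uint8));j=1+st[1:,4].argmax();print(st[j])
Q=U[l==j];print(np.percentile(Q,[1,5,50,95,99],axis=0).round(4))
g=(l==j)&(hsv[...,1]>120);print(np.percentile(U[g],[1,50,99],axis=0).round(4))
print(unit(np.array([.5883,-.051,0.2])))
for yaw in (UA,):pass
Q=(Q[:,:2]*1000).astype(np.float32);print(cv2.minAreaRect(Q))
E
```

```text
[  203   122   146   213 21787]
[[-0.1317 -0.0414  0.2402]
 [-0.1293 -0.0398  0.2417]
 [-0.099  -0.0245  0.2434]
 [-0.0612 -0.0092  0.2448]
 [-0.057  -0.0028  0.2456]]
[[-0.1269 -0.0417  0.241 ]
 [-0.0721 -0.03    0.2432]
 [-0.0563 -0.0209  0.2445]]
[-0.07153058 -0.02491236  0.2       ]
((-92.97430419921875, -18.603530883789062), (48.91468048095703, 78.9350357055664), 88.33039093017578)
```

```bash
python3 -m creep '[[255,[0,4,-15],0],[255,[0,3.5,-25],0],[255,[0,0,-30],0],[255,[0,0,-30],0],[255,[0,0,-18],0],[255,[0,0,0],0],[255,[0,0,0],0],[255,[0,0,0],0]]'; python3 - <<'E'
from h import *
s=read_state();print(s['tool_pos'],s['wrist_force'])
snap('wrist','w4');snap('side','s4');c,im,d=snap('scene','c4')
cv2.imwrite('pics/c4c.png',cv2.resize(im[160:290,200:340],None,fx=4,fy=4,interpolation=cv2.INTER_CUBIC))
E
```

```text
time: 5.68
tool_pos: [0.5895, -0.0457, 0.0848]
tcp_rot: [0.021, 1.57, -0.021]
wrist_force: [0.0, 0.2, -3.0]
width: 0.394
[ 0.58946053 -0.04568446  0.08478553] [ 0.04419896  0.15705574 -3.00743597]
```

View pics/c4c.png

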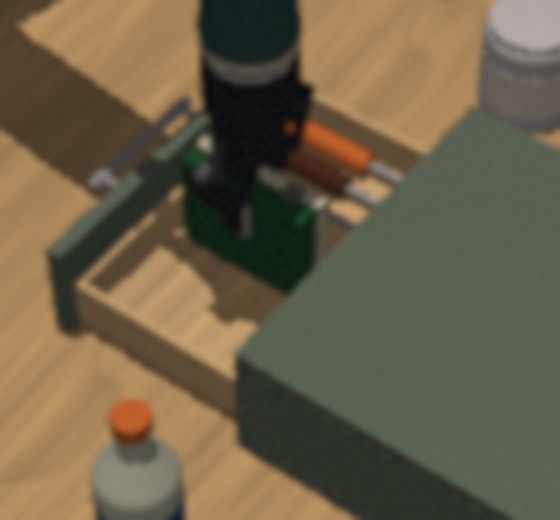

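View pics/w4.png

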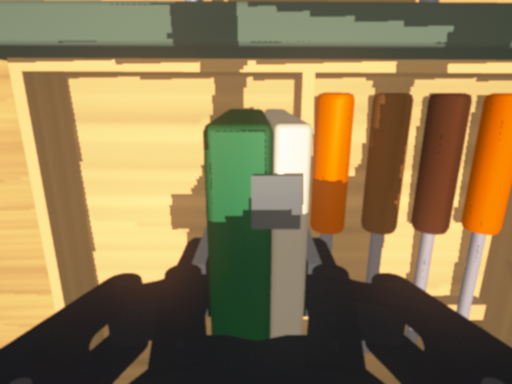

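```bash
python3 -m creep '[[255,[0,2,-4],0],[255,[0,0,-4],0],[255,[0,0,-3],0],[255,[0,0,-1],0],[255,[0,0,-1],0],[255,[0,0,0],0],[255,[0,0,0],0],[255,[0,0,0],0]]'
```

```text
time: 6.5
tool_pos: [0.5894, -0.0434, 0.0722]
tcp_rot: [0.021, 1.569, -0.021]
wrist_force: [-3.4, 0.9, 5.8]
width: 0.39
```

```bash
python3 -m creep '[[150,[0,0,0],0],[130,[0,0,0],0],[110,[0,0,0],0],[100,[0,0,0],0],[100,[0,0,0],0],[100,[0,0,0],0],[100,[0,0,0],0],[100,[0,0,0],0]]'; python3 - <<'E'
from h import *
s=read_state();print(s['tool_pos'],s['wrist_force'])
snap('wrist','w5');im,P=pts('w5');U=unit(P);x,y,z=np.moveaxis(U,-1,0)
k=(z>.108)&(z<.119)&(abs(x+.09)<.1)&(abs(y+.02)<.05)&(np.mgrid[:384,:512][0]<335)
n,l,st,_=cv2.connectedComponentsWithStats(k.astype(np.uint8));j=1+st[1:,4].argmax();Q=U[l==j];print(st[j],np.percentile(Q,[1,5,50,95,99],axis=0).round(4))
E
```

```text
time: 7.17
tool_pos: [0.5889, -0.0435, 0.0712]
tcp_rot: [0.021, 1.571, -0.021]
wrist_force: [0.8, -0.2, 0.1]
width: 0.606
[ 0.58886354 -0.04345507  0.07121711] [ 0.84589788 -0.17921935  0.12282334]
[  201   123   110   212 21293] [[-0.1311 -0.0344  0.1119]
 [-0.1289 -0.0328  0.1133]
 [-0.0997 -0.018   0.1149]
 [-0.0614 -0.003   0.1162]
 [-0.0575 -0.0015  0.1168]]
```

View pics/w5.png

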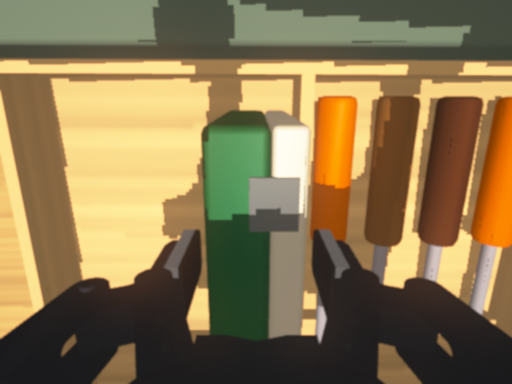

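```bash
python3 -m creep '[[60,[0,0,6],0],[30,[0,0,6],0],[0,[0,0,0],0],[0,[0,0,0],0],[0,[0,0,0],0],[0,[0,-6,0],0],[0,[0,-7,0],0],[0,[0,-7,0],0]]';  python3 -m creep '[[0,[0,-3,0],0],[0,[0,-3,0],0],[0,[0,-3,0],0],[0,[0,-3,0],0],[0,[0,-3,0],0],[0,[0,-3,0],0],[0,[0,0,0],0],[0,[0,0,0],0]]'; python3 - <<'E'
from h import *
snap('wrist','w6');c,im,d=snap('side','s6')
cv2.imwrite('pics/s6c.png',cv2.resize(im[130:260,200:380],None,fx=4,fy=4,interpolation=cv2.INTER_CUBIC))
E
```

```text
time: 7.88
tool_pos: [0.5887, -0.0641, 0.0831]
tcp_rot: [0.021, 1.571, -0.021]
wrist_force: [-0.1, -0.1, 0.1]
width: 1.0
time: 8.55
tool_pos: [0.5888, -0.0816, 0.0832]
tcp_rot: [0.021, 1.571, -0.021]
wrist_force: [0.1, 0.2, -0.7]
width: 0.997
```

View pics/s6c.png

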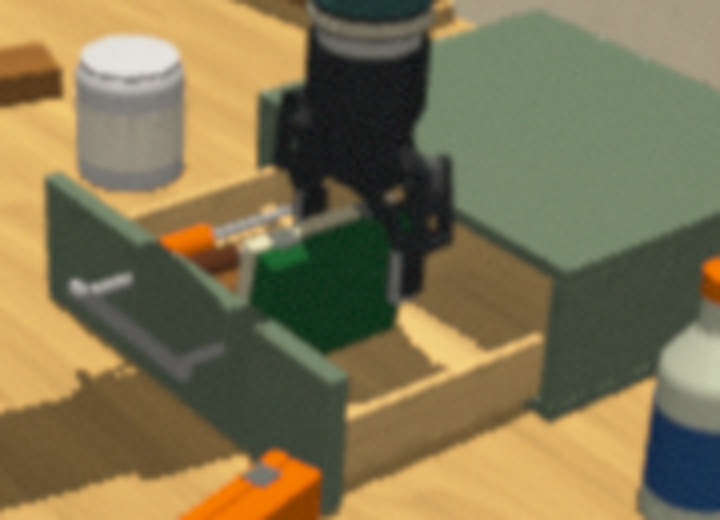

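View pics/w6.png

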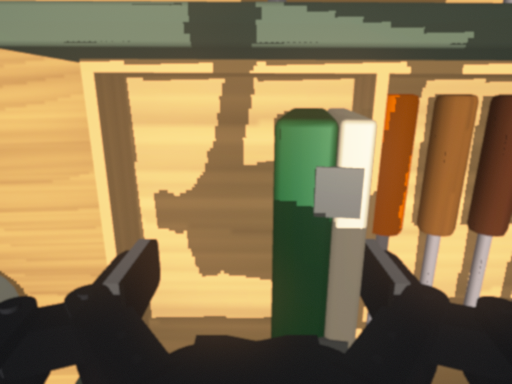

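```bash
cat > m.py <<'E'
from h import *
import sys
im,P=pts(sys.argv[1]);U=unit(P);x,y,z=np.moveaxis(U,-1,0)
hsv=cv2.cvtColor(im,cv2.COLOR_BGR2HSV);H,S,V=[hsv[...,i].astype(int) for i in range(3)]
box=(x>-.15)&(x<0)&(y>-.14)&(y<.04)&(z>.022)
row=(x>-.13)&(x<-.105)&box
for n,k in(('green',row&(H>50)&(H<90)&(S>100)),('nongreen',row&~((H>50)&(H<90)&(S>100))&(z>.065))):
    Q=U[k];print(n,len(Q),np.percentile(Q,[1,10,50,90,99],axis=0).round(4).tolist() if len(Q) else '')
E
python3 m.py w6; python3 m.py s6;python3 m.py w5
```

```text
green 2832 [[-0.1298, -0.049, 0.1124], [-0.1275, -0.0477, 0.1135], [-0.1177, -0.0423, 0.115], [-0.1077, -0.0361, 0.1162], [-0.1052, -0.0291, 0.1172]]
nongreen 4413 [[-0.1298, -0.0494, 0.1112], [-0.1278, -0.0353, 0.1157], [-0.1184, -0.0264, 0.1178], [-0.1077, -0.0187, 0.1192], [-0.1052, -0.0167, 0.1202]]
green 539 [[-0.1297, -0.105, 0.0648], [-0.1227, -0.0908, 0.0896], [-0.1094, -0.0522, 0.3787], [-0.1056, -0.0346, 0.4403], [-0.1051, -0.005, 0.4691]]
nongreen 742 [[-0.1295, -0.1135, 0.1094], [-0.1226, -0.1087, 0.2225], [-0.1088, -0.0637, 0.4209], [-0.1056, -0.0129, 0.4606], [-0.1051, 0.0017, 0.471]]
green 3484 [[-0.1298, -0.0338, 0.1134], [-0.1268, -0.0321, 0.1141], [-0.1176, -0.0258, 0.1149], [-0.1078, -0.0193, 0.1157], [-0.1053, -0.0141, 0.1162]]
nongreen 4975 [[-0.1298, -0.0346, 0.1117], [-0.1281, -0.0211, 0.1138], [-0.1187, -0.0111, 0.1151], [-0.1078, -0.0033, 0.1163], [-0.1052, -0.0013, 0.1171]]
```

```bash
python3 -m creep '[[0,[0,-1,-5.5],0],[0,[0,-1,-5.5],0],[0,[0,-1,-5.5],0],[0,[0,-1,-5.5],0],[0,[0,-1,0],0],[0,[0,-1,0],0],[0,[0,0,0],0],[0,[0,0,0],0]]'; python3 - <<'E'
from h import *
snap('wrist','w7')
E
python3 m.py w7
```

```text
time: 9.32
tool_pos: [0.589, -0.0879, 0.0614]
tcp_rot: [0.021, 1.57, -0.021]
wrist_force: [-0.1, -0.1, -0.3]
width: 1.002
green 950 [[-0.1285, -0.1016, 0.0877], [-0.1267, -0.1007, 0.0891], [-0.1199, -0.0973, 0.0927], [-0.1092, -0.0926, 0.0979], [-0.1055, -0.0904, 0.0997]]
nongreen 11808 [[-0.1298, -0.1016, 0.066], [-0.1279, -0.088, 0.0742], [-0.1178, -0.0696, 0.0972], [-0.1077, -0.0435, 0.1076], [-0.1053, -0.0348, 0.1093]]
```

View pics/w7.png

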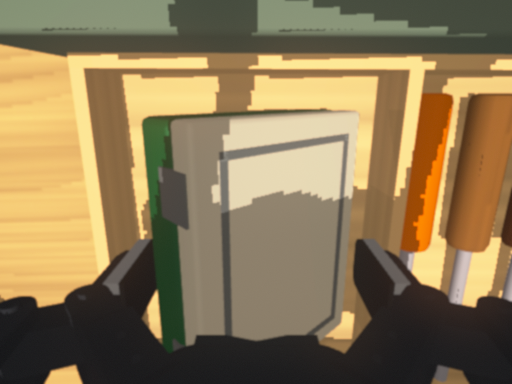

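```bash
python3 -m creep '[[0,[0,-2,-2],0],[0,[0,-2,-2],0],[0,[0,-2,-2],0],[0,[0,-2,-2],0],[0,[0,-2,-1],0],[0,[0,-2,0],0],[0,[0,-2,0],0],[0,[0,0,0],0]]'; python3 - <<'E'
from h import *
snap('wrist','w8')
E
python3 m.py w8
```

```text
time: 10.03
tool_pos: [0.5889, -0.102, 0.0523]
tcp_rot: [0.021, 1.571, -0.021]
wrist_force: [-0.2, -1.3, 0.1]
width: 0.999
green 0 
nongreen 8677 [[-0.1298, -0.1157, 0.0651], [-0.1276, -0.1113, 0.0666], [-0.118, -0.093, 0.0725], [-0.1077, -0.0723, 0.0774], [-0.1053, -0.0657, 0.0788]]
```

View pics/w8.png

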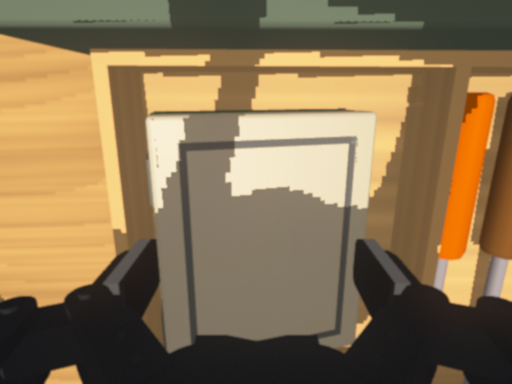

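```bash
cat > pl.py <<'E'
from h import *
import sys
im,P=pts(sys.argv[1]);U=unit(P);x,y,z=np.moveaxis(U,-1,0)
a=float(sys.argv[2])
k=(x>-.13)&(x<-.09)&(y>-.133)&(y<.0)&(z>a)&(z<.12)
Q=U[k]
for b in np.arange(-.135,0,.005):
    q=Q[(Q[:,1]>=b)&(Q[:,1]<b+.005)]
    if len(q)>20: print(round(b+.0025,4),len(q),np.median(q[:,2]).round(4))
E
python3 pl.py w8 .03
```

```text
-0.1175 247 0.0766
-0.1125 1445 0.0779
-0.1075 1501 0.0766
-0.1025 1468 0.0755
-0.0975 1405 0.0738
-0.0925 1366 0.0723
-0.0875 1314 0.0709
-0.0825 1272 0.0695
-0.0775 1251 0.068
-0.0725 1179 0.0666
-0.0675 1165 0.0652
-0.0625 1113 0.0638
-0.0575 1099 0.0623
-0.0525 1057 0.0609
-0.0475 1027 0.0595
-0.0425 991 0.058
-0.0375 1010 0.0568
-0.0325 902 0.0552
-0.0275 873 0.0536
-0.0225 74 0.0521
```

```bash
python3 -m creep '[[0,[0,-2,0],0],[0,[0,-2,0],0],[0,[0,-2,0],0],[0,[0,-2,0],0],[0,[0,0,0],0],[0,[0,0,0],0],[0,[0,0,0],0],[0,[0,0,0],0]]'; python3 - <<'E'
from h import *
snap('wrist','w9')
E
python3 pl.py w9 .03
```

```text
time: 10.75
tool_pos: [0.5889, -0.1094, 0.0523]
tcp_rot: [0.021, 1.571, -0.021]
wrist_force: [0.2, -0.5, 0.1]
width: 0.998
-0.1225 173 0.0525
-0.1175 998 0.054
-0.1125 1004 0.054
-0.1075 1030 0.0543
-0.1025 1022 0.054
-0.0975 1017 0.054
-0.0925 1028 0.054
-0.0875 996 0.054
-0.0825 1054 0.054
-0.0775 1019 0.054
-0.0725 1017 0.054
-0.0675 1022 0.054
-0.0625 1031 0.054
-0.0575 1014 0.054
-0.0525 1011 0.054
-0.0475 1021 0.054
-0.0425 1004 0.054
-0.0375 1016 0.0543
-0.0325 1000 0.054
-0.0275 667 0.0538
```

View pics/w9.png

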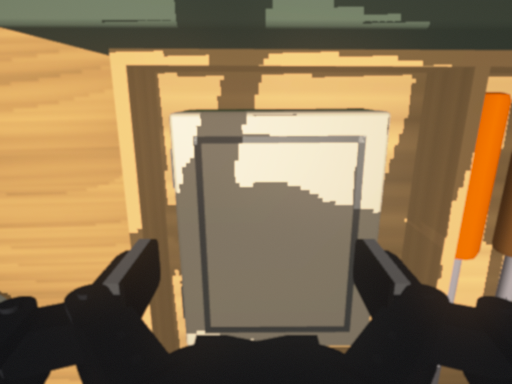

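```bash
python3 -m creep '[[0,[0,0,10],0],[0,[0,0,40],0],[0,[0,0,40],0],[0,[0,0,15],0],[0,[0,0,0],0],[255,[-15,8,0],0],[255,[-30,15,0],0],[255,[-30,15,0],0]]' 20;  python3 - <<'E'
from h import *
c,im,d=snap('side','s10')
snap('wrist','w10')
cv2.imwrite('pics/s10c.png',cv2.resize(im[130:260,200:380],None,fx=4,fy=4,interpolation=cv2.INTER_CUBIC))
E
python3 -m creep '[[255,[-30,15,0],0],[255,[-30,15,0],0],[255,[-30,15,0],0],[255,[-14,5,0],0],[255,[0,0,0],0],[255,[0,0,0],0],[255,[0,0,0],0],[255,[0,0,0],0]]'
```

```text
time: 11.47
tool_pos: [0.5131, -0.0713, 0.157]
tcp_rot: [0.022, 1.571, -0.021]
wrist_force: [-0.2, 0.3, 0.1]
width: 0.607
time: 12.23
tool_pos: [0.4113, -0.0219, 0.1577]
tcp_rot: [0.021, 1.57, -0.022]
wrist_force: [-0.4, -0.5, -0.0]
width: 0.001
```

View pics/s10c.png

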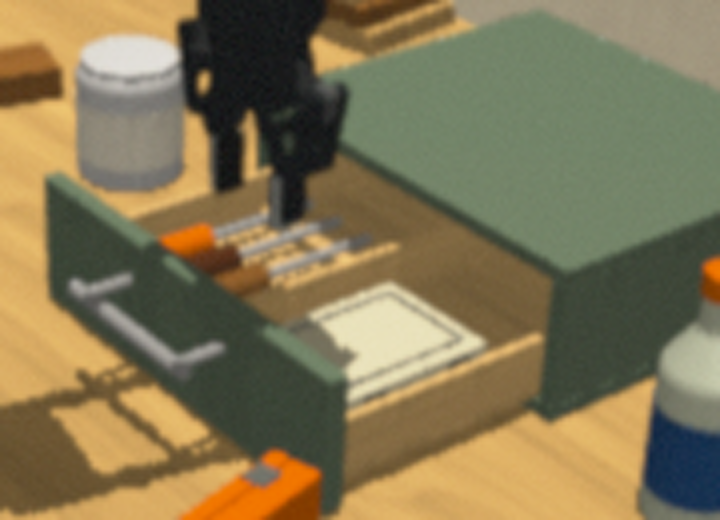

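```bash
python3 -m creep '[[255,[0,0,-20],0],[255,[0,0,-25],0],[255,[0,0,-25],0],[255,[0,0,-25],0],[255,[0,0,-10],0],[255,[0,0,0],0],[255,[0,0,0],0],[255,[0,0,0],0]]'; python3 - <<'E'
from h import *
c,im,d=snap('side','s11')
cv2.imwrite('pics/s11c.png',cv2.resize(im[130:260,150:330],None,fx=4,fy=4,interpolation=cv2.INTER_CUBIC))
E
```

```text
time: 12.9
tool_pos: [0.4115, -0.0217, 0.0536]
tcp_rot: [0.021, 1.569, -0.021]
wrist_force: [0.4, 0.4, 0.3]
width: -0.002
```

View pics/s11c.png

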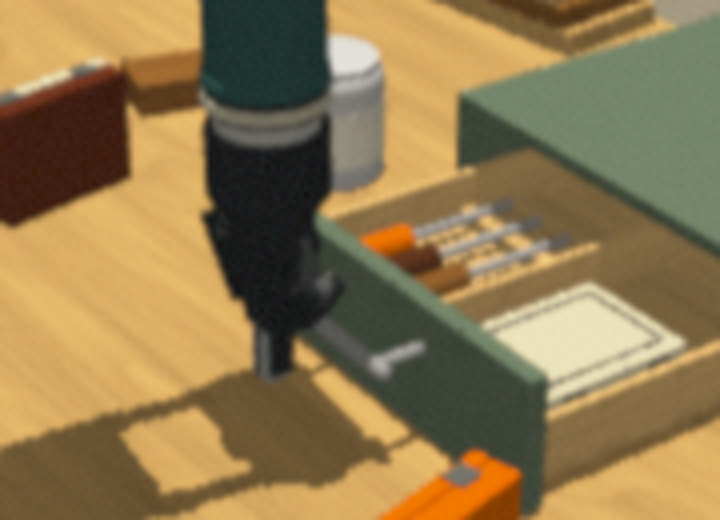

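```bash
python3 -m creep '[[255,[4,-0.1,0],0],[255,[4,-0.1,0],0],[255,[4,-0.1,0],0],[255,[4,-0.1,0],0],[255,[3,-0.1,0],0],[255,[2,-0.1,0],0],[255,[2,0,0],0],[255,[2,0,0],0]]';python3 -m creep '[[255,[2,-0.1,0],0],[255,[2,-0.1,0],0],[255,[2,-0.1,0],0],[255,[2,-0.1,0],0],[255,[3,-0.1,0],0],[255,[3,-0.1,0],0],[255,[3,0,0],0],[255,[3,0,0],0]]'
```

```text
time: 13.62
tool_pos: [0.4349, -0.022, 0.0522]
tcp_rot: [0.021, 1.571, -0.021]
wrist_force: [-0.1, -0.3, 0.0]
width: 0.002
time: 14.28
tool_pos: [0.4548, -0.0227, 0.052]
tcp_rot: [0.021, 1.571, -0.021]
wrist_force: [-3.0, -0.4, 0.2]
width: 0.003
```

```bash
python3 -m creep '[[255,[4,-0.1,0],0],[255,[4,-0.1,0],0],[255,[4,-0.1,0],0],[255,[4,-0.1,0],0],[255,[4,-0.1,0],0],[255,[4,-0.1,0],0],[255,[4,-0.1,0],0],[255,[4,-0.1,0],0]]';python3 -m creep '[[255,[4,-0.1,0],0],[255,[4,-0.1,0],0],[255,[4,-0.1,0],0],[255,[4,-0.1,0],0],[255,[4,-0.1,0],0],[255,[4,-0.1,0],0],[255,[4,-0.1,0],0],[255,[4,-0.1,0],0]]';python3 -m creep '[[255,[4,-0.1,0],0],[255,[4,-0.1,0],0],[255,[4,-0.1,0],0],[255,[4,-0.1,0],0],[255,[4,-0.1,0],0],[255,[4,-0.1,0],0],[255,[3,-0.1,0],0],[255,[3,-0.1,0],0]]'; python3 - <<'E'
from h import *
c,im,d=snap('side','s12');snap('scene','c12')
cv2.imwrite('pics/s12c.png',cv2.resize(im[120:260,150:350],None,fx=4,fy=4,interpolation=cv2.INTER_CUBIC))
for f in('s12','c12'):
    im,P=pts(f);U=unit(P);x,y,z=np.moveaxis(U,-1,0)
    Q=U[(x>-.15)&(x<.012)&(z>.096)&(z<.106)&(y<-.07)&(y>-.16)];print(f,np.percentile(Q,[2,10,50,90,98],axis=0).round(4).tolist())
E
```

```text
time: 14.95
tool_pos: [0.4872, -0.0235, 0.0522]
tcp_rot: [0.021, 1.571, -0.021]
wrist_force: [-3.0, -1.0, -0.9]
width: 0.002
time: 15.62
tool_pos: [0.5193, -0.0243, 0.0523]
tcp_rot: [0.021, 1.571, -0.021]
wrist_force: [-2.9, -1.5, -0.8]
width: 0.004
time: 16.28
tool_pos: [0.5493, -0.025, 0.0524]
tcp_rot: [0.021, 1.571, -0.021]
wrist_force: [-2.4, -1.3, 0.2]
width: -0.0
s12 [[-0.0624, -0.1533, 0.0963], [-0.0609, -0.1485, 0.0976], [-0.0561, -0.113, 0.1014], [-0.0487, -0.0789, 0.1035], [-0.0462, -0.0711, 0.1044]]
c12 [[-0.0582, -0.1536, 0.0969], [-0.057, -0.1472, 0.0978], [-0.0497, -0.1136, 0.1011], [-0.0438, -0.0794, 0.1046], [-0.0424, -0.0735, 0.1052]]
```

View pics/s12c.png

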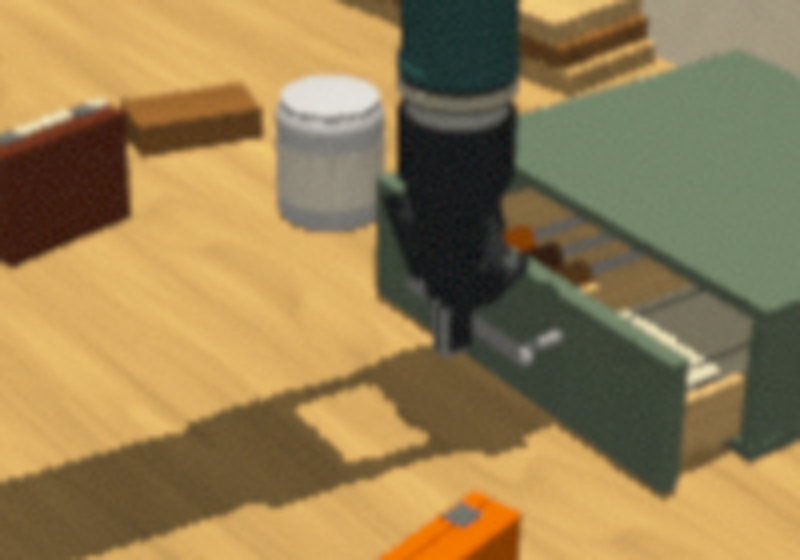

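```bash
python3 -m creep '[[255,[2.5,-0.1,0],0],[255,[2.5,-0.1,0],0],[255,[2.5,-0.1,0],0],[255,[2.5,-0.1,0],0],[255,[2.5,0,0],0],[255,[2.5,-0.1,0],0],[255,[2.5,0,0],0],[255,[2.5,-0.1,0],0]]';python3 -m creep '[[255,[2.5,-0.1,0],0],[255,[2.5,-0.1,0],0],[255,[2,-0.1,0],0],[255,[2,-0.1,0],0],[255,[2,0,0],0],[255,[1.5,-0.1,0],0],[255,[1.5,0,0],0],[255,[1.5,-0.1,0],0]]';python3 -m creep '[[255,[1,0,0],0],[255,[1,0,0],0],[255,[1,-0.1,0],0],[255,[1,0,0],0],[255,[1,0,0],0],[255,[1,-0.1,0],0],[255,[1,0,0],0],[255,[1,0,0],0]]'
```

```text
time: 17.05
tool_pos: [0.5692, -0.0256, 0.0524]
tcp_rot: [0.021, 1.571, -0.021]
wrist_force: [-3.6, 1.1, 0.6]
width: -0.001
time: 17.72
tool_pos: [0.5844, -0.0262, 0.0522]
tcp_rot: [0.021, 1.571, -0.021]
wrist_force: [-2.7, 1.2, 1.0]
width: -0.001
time: 18.38
tool_pos: [0.5924, -0.0265, 0.0523]
tcp_rot: [0.021, 1.571, -0.021]
wrist_force: [-2.4, 0.8, 1.6]
width: 0.001
```

```bash
python3 -m creep '[[255,[1,0,0],0],[255,[1,0,0],0],[255,[1,0,0],0],[255,[1,0,0],0],[255,[1,0,0],0],[255,[1,-0.1,0],0],[255,[1,0,0],0],[255,[1,0,0],0]]';python3 - <<'E'
from h import *
snap('side','s13');snap('scene','c13')
for f in('s13','c13'):
    im,P=pts(f);U=unit(P);x,y,z=np.moveaxis(U,-1,0)
    Q=U[(x>-.1)&(x<.012)&(z>.094)&(z<.106)&(y<-.07)&(y>-.16)];print(f,np.percentile(Q,[2,10,50,90,98],axis=0).round(4).tolist())
E
```

```text
time: 19.05
tool_pos: [0.6004, -0.0267, 0.0523]
tcp_rot: [0.021, 1.571, -0.021]
wrist_force: [-2.2, 0.3, 1.1]
width: -0.004
s13 [[-0.0117, -0.1544, 0.0943], [-0.0102, -0.1504, 0.0955], [-0.0063, -0.12, 0.1014], [0.0024, -0.0806, 0.1037], [0.0048, -0.0734, 0.1048]]
c13 [[-0.008, -0.1554, 0.0951], [-0.0063, -0.1496, 0.098], [0.0006, -0.1157, 0.1013], [0.0062, -0.0812, 0.1041], [0.0073, -0.0732, 0.1055]]
```

```bash
python3 -m creep '[[255,[0.8,0,0],0],[255,[0.8,0,0],0],[255,[0.8,0,0],0],[255,[0.7,0,0],0],[255,[0.7,0,0],0],[255,[0.7,-0.1,0],0],[255,[0.5,0,0],0],[255,[0.5,0,0],0]]';python3 -m creep '[[255,[0.5,0,0],0],[255,[0.5,0,0],0],[255,[0.5,0,0],0],[255,[0.5,0,0],0],[255,[0.4,0,0],0],[255,[0.3,0,0],0],[255,[0.3,0,0],0],[255,[0,0,0],0]]'
```

```text
time: 19.82
tool_pos: [0.6059, -0.0268, 0.0522]
tcp_rot: [0.021, 1.571, -0.021]
wrist_force: [-3.0, -0.9, -0.5]
width: 0.0
time: 20.48
tool_pos: [0.6089, -0.0267, 0.0523]
tcp_rot: [0.021, 1.571, -0.021]
wrist_force: [-2.1, -2.3, -0.1]
width: 0.002
```

```bash
python3 -m creep '[[255,[0.3,0,0],0],[255,[0.3,0,0],0],[255,[0.3,0,0],0],[255,[0.3,0,0],0],[255,[0.3,0,0],0],[255,[0,0,0],0],[255,[0,0,0],0],[255,[0,0,0],0]]'
```

```text
time: 21.15
tool_pos: [0.6099, -0.0267, 0.0522]
tcp_rot: [0.021, 1.572, -0.021]
wrist_force: [-4.8, -1.6, 0.8]
width: -0.002
```

```bash
python3 -m creep '[[255,[0.2,0,0],0],[255,[0.2,0,0],0],[255,[0.2,0,0],0],[255,[0.2,0,0],0],[255,[0,0,0],0],[255,[0,0,0],0],[255,[0,0,0],0],[255,[0,0,0],0]]'
```

```text
time: 21.82
tool_pos: [0.6099, -0.0267, 0.0522]
tcp_rot: [0.021, 1.573, -0.021]
wrist_force: [-5.6, -2.3, 4.3]
width: -0.0
```

```bash
python3 -m creep '[[255,[0.3,0,0],0],[255,[0.3,0,0],0],[255,[0.3,0,0],0],[255,[0.3,0,0],0],[255,[0,0,0],0],[255,[0,0,0],0],[255,[0,0,0],0],[255,[0,0,0],0]]'
python3 - <<'E'
from h import *
snap('side','s14');snap('scene','c14')
for f in('s14','c14'):
    im,P=pts(f);U=unit(P);x,y,z=np.moveaxis(U,-1,0)
    Q=U[(x>-.1)&(x<.012)&(z>.094)&(z<.106)&(y<-.07)&(y>-.16)];print(f,np.percentile(Q,[2,10,50,90,98],axis=0).round(4).tolist())
E
```

```text
time: 22.48
tool_pos: [0.6099, -0.0267, 0.0522]
tcp_rot: [0.021, 1.576, -0.021]
wrist_force: [-10.9, -1.9, 6.1]
width: -0.0
s14 [[-0.0028, -0.1541, 0.0942], [-0.0012, -0.1493, 0.0953], [0.0021, -0.1155, 0.1013], [0.0095, -0.0809, 0.1033], [0.0114, -0.0728, 0.1043]]
c14 [[0.0006, -0.1545, 0.0965], [0.0016, -0.1515, 0.0985], [0.005, -0.1156, 0.1016], [0.0083, -0.0795, 0.1047], [0.0098, -0.0704, 0.1055]]
```

```bash
python3 -m creep '[[255,[-2,0,0],0],[255,[-5,0,0],0],[255,[-15,0,0],0],[255,[-25,0,0],0],[255,[-25,0,0],0],[255,[0,0,20],0],[255,[0,0,40],0],[255,[0,0,40],0]]';python3 -m creep '[[255,[-10,0,40],0],[255,[-10,0,40],0],[255,[0,30,0],0],[255,[0,40,0],0],[255,[0,40,0],0],[255,[0,40,0],0],[255,[0,0,0],0],[255,[0,0,0],0]]'
python3 - <<'E'
from h import *
snap('side','s15');snap('scene','c15');print(read_state()['wrist_force'])
for f in('s15','c15'):
    im,P=pts(f);U=unit(P);x,y,z=np.moveaxis(U,-1,0)
    Q=U[(x>-.1)&(x<.012)&(z>.094)&(z<.106)&(y<-.07)&(y>-.16)];print(f,np.percentile(Q,[2,10,50,90,98],axis=0).round(4).tolist())
E
```

```text
time: 23.25
tool_pos: [0.5388, -0.026, 0.1517]
tcp_rot: [0.022, 1.573, -0.02]
wrist_force: [1.8, 0.0, 0.3]
width: -0.001
time: 23.92
tool_pos: [0.5209, 0.1259, 0.2329]
tcp_rot: [0.018, 1.568, -0.017]
wrist_force: [0.5, 0.3, -0.8]
width: 0.001
[-0.1635092  -0.10792392  0.7449859 ]
s15 [[-0.0022, -0.1536, 0.0941], [-0.0009, -0.1501, 0.0951], [0.0021, -0.1164, 0.101], [0.0096, -0.0793, 0.1033], [0.0116, -0.0718, 0.1044]]
c15 [[-0.0001, -0.1545, 0.0963], [0.0006, -0.1512, 0.0992], [0.0047, -0.1159, 0.1016], [0.0082, -0.083, 0.1035], [0.0095, -0.0732, 0.105]]
```

View pics/s15.png

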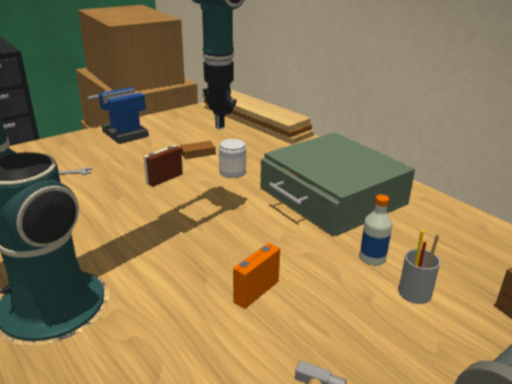

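View pics/c15.png

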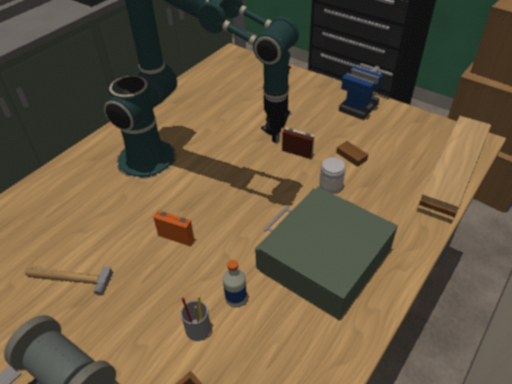

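```bash
python3 -c "
from workcell import *
print(finish_job(),read_state()['time'])"
```

```text
the job is handed in; nothing more can be done
the job is handed in; nothing more can be done
```

The green case is lying flat, lid up, in the empty bay. The drawer is shut on it, and the job was handed in at about 24 s of the 54 s.

- **Placing the case:** I gripped it across its thickness and stood it in the bay beside the divider. I then tipped it over its body side with the open hand, caught it on the other finger and let it down. The wrist depth picture showed the lid level at 54 mm over the bench, which matches 20 mm of floor plus 34 mm of case. It lay clear of both the side wall and the divider.
- **Shutting the drawer:** I pushed the handle with closed fingers at up to about 50 mm/s, slowing to a few mm/s at the end. The pushing force was about 3 N. It rose to 11 N on the hard stop with no further movement, and I then backed off.
- **Last checks:** The drawer front measured within about 2 mm of fully shut in both fixed views, and it did not spring back when I let go. The brown case, orange case, glue, tin, offcut and pot looked unmoved in the final pictures, and the arm was touching nothing. No check failed. The two fixed cameras disagreed on the drawer opening by 2 to 4 mm, about their calibration error. I could not see the case once the drawer was shut.

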